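Take the cap of unknown thread hand off the resin jar

TASK

The two square jars in the bench rack hold the two parts of a resin, and their necks are threaded opposite ways so that the lids cannot be swapped; one jar, it may be either, already has its dispensing pump, the other is still closed with its screw cap. Take that cap off, first swinging the pump's spout aside if it hangs over or near the closed jar so that nothing can drip into it; nothing shows which hand the cap's thread has, so feel which way it loosens, trying the other way if it is stopped. Finish holding the cap in the gripper, upright and still, lifted well clear straight above its jar, and leave the old cap, the spare pump and the tub where they are.

Things in the scene. Friction and masses are not known exactly. Their poses are not given: they have to be found in the camera images.
- rack: Low wooden rack screwed to the desk: board 106 (x) by 296 (y) by 12 mm, on it 34 mm high rails round two square pockets. In each stands a white jar 84 mm square that cannot turn; the jars' axes are 136 mm apart. Origin: centre of the underside, on the desk; y points to the rack's left end, z up. One jar (not shown which) has a right-hand thread, the other a left-hand one.
- seat_left (a point): Centre of the left jar's flat shoulder (63 mm across), on the jar's axis, 109 mm above the desk: where the centre of a seated cap's rim is. The neck stands 24 mm above the shoulder and is 44 mm across its thread.
- seat_right (a point): The same for the right jar.
- cap: Loose grey ribbed screw cap, 56 mm outside diameter, 30 mm tall, about 30 g, seated on the jar that has no pump. Origin: centre of its rim (underside), z up along its axis; its x axis starts parallel to the rack's x.
- cap_top (a point): Centre of the cap's top, 139 mm above the desk at the start. Coarse thread: the wrong way the cap stops hard after 5 degrees; the right way (from above counter-clockwise if right-handed, clockwise if left-handed) it turns easily, need not be raised as it turns, leaves the thread 60 degrees from its start, not before, and is free to lift off up to 145 degrees, where a stop is.
- pump: Grey ribbed collar of the dispensing pump, 56 mm across, fixed on the other jar; does not turn. Origin: on the jar's axis at the jar's shoulder, 109 mm above the desk; axes parallel to the rack's. Its white head (29 mm across, top 188 mm above the desk) carries a level round spout 10 mm thick, centreline 176 mm above the desk, that reaches 110 mm from the axis; the last 12 mm droop by 11 mm.
- spout (a joint): Turn of the pump's head and spout about the pump's vertical axis, rad: 0 = spout points to the rack's -x (front) side, + = counter-clockwise from above, so -1.57 = towards the rack's left end and +1.57 = towards its right end, then over the cap if the closed jar is there, 37 mm above its top. Limits -3.0 and 3.0. Friction about 0.04 N m; it stays where it is left. It does not press down.
- old_cap: The other jar's cap, the same shape as the cap, already off: loose on the desk beyond the right end of the rack, standing on its rim. Origin: centre of its rim. Leave alone.
- spare_pump: Second pump for the closed jar, grey collar, white head, spout and thin dip tube, 185 mm long, lying loose on the desk left of the rack. Origin: on the desk under it. Leave alone.
- tub: Clear open plastic mixing tub, 114 x 130 mm and 60 mm high, loose on the desk right of the rack. Origin: centre of its underside. Leave alone.
Things that resemble listed ones, but are neither listed nor needed, are in the scene too. What is shaped like the cap but blue is not meant.

How it is judged:
By the outcome, as a careful person would: the job done as asked, in the order asked, and still so for the second after the job is handed in, while the arm keeps its last pose, push and grip.
It also fails if it takes over 58 s, if anything falls off the work surface, if the arm or the gripper's body presses on something with over 40 N, if the wrist force passes 120 N, or if a joint passes its speed limit or range.

ROBOT

A 7-joint arm with a two-finger parallel gripper is mounted at the origin on the work surface; the furniture and walls round the work are solid. World frame = base frame: x ahead of the robot, y to its left, z up, the work surface at z = 0. Lengths are in m, angles in rad, forces in N, time in s.
With the tool pointing down it reaches from about 0.4 to 0.9 m from the base axis. Payload 5.5 kg.
Tool frame: the origin (TCP) lies midway between the tips of the shut fingers; the grasp point (between the pads) lies 19 mm behind it (manip.grip_depth is the distance from the TCP to the grasp point, in m); z points along the fingers, y is the line along which they close (so a half turn about z gives the same grasp; the last joint's range is limited). The gripper opens to 92 mm and grips with 3 to 60 N. Pads are 19 mm wide; open, the fingers measure 130 mm over their backs; the gripper's body (75 mm by 190 mm) begins 47 mm behind the grasp point.
Start: joints at [1.497, 0.501, -0.427, 1.55, 0.221, 1.138, -0.21], TCP at [0.215, -0.613, 0.227] pointing down, gripper open.
Joint ranges: [-2.88, 2.88], [-0.31, 2.03], [-1.54, 1.56], [0.2, 2.42], [-1.41, 4.55], [0.19, 2.02], [-2.57, 2.57]. Speed limits (rad/s): [2.57, 2.57, 3.14, 3.14, 3.14, 3.14, 3.14].

INTERFACE

Orientations are given as a unit quaternion [x, y, z, w].
In Python, from bench import manip, effector, viewer gives the robot as it stands. Calls block until the motion is done:
- manip.move_pose(position, orientation): joint-space move of the TCP to a pose.
- manip.servo_line(position, ori=None, vel=0.15): straight line of the TCP; ori=None keeps the orientation; vel is the mean speed in m/s.
- manip.movej(angles): joint-space move.
- effector.open_jaws() and effector.close(f_grip=None): open the fingers fully, or close them until they stop; f_grip is the grip in N (None keeps the last).
- manip.sleep(seconds).
- manip.solve_ik(position, orientation): joint angles nearest the present ones, or None.
- viewer.get_image(name): name is "scene" or "top"; returns the picture (480x640x3 uint8, red, green, blue); there is no depth.
- viewer.get_calibration(name): a dict with "vfov" (degrees; the focal length in pixels is half the picture's height over the tangent of half this angle, whatever the lens; pixels are square), "cx", "cy" (the principal point, pixels), "eye" and "attitude" of the camera in the world. Camera axes: x right, y down, z forward; pixel columns grow to the right and rows downward; lengths in m; the calibration is good to about 2 mm. A picture is of the moment at which its call begins. get_calibration takes no time and is no camera call.
A pose or a line that the arm cannot do raises manip.PlanningError and nothing moves.
- manip.hand_in(): hands the job in; it is judged then, once.
Readings, each from a call of its own:
- manip.current_clock(): time.
- manip.current_q(): joint angles.
- manip.current_joint_velocities(): joint speeds.
- manip.current_tau(): joint torques, N m.
- manip.current_tool_pos(): TCP position.
- manip.current_tcp_rot(): TCP orientation.
- manip.current_force(): force on the tool from outside, world axes, zero at the start.
- manip.current_wrist_torque(): the same for the moment, N m.
- manip.current_finger_gap(): finger opening in m.
- manip.current_gripper_force(): force on a finger pad.
Only numpy, scipy, OpenCV 4.12 (cv2) and the standard library are available. Lean on these libraries where they do the work, as an engineer would, in place of code of your own. Each camera call takes 0.05 s, during which the arm holds its last target. There are 200 camera calls.

## Working session

There is one attempt and no reset: what is moved stays moved. The work goes in short steps, each a Python script; the robot and the scene stay as the last script left them, time stands still between calls to the robot, and variables do not carry over. Pictures are saved under pics/ and viewed, at most 10 in all, crops included, and the job is handed in when it is done.

```bash
mkdir -p pics; ls; python3 - <<'E'
from bench import manip, effector, viewer
import cv2
for n in ("scene","top"):
    cv2.imwrite(f"pics/{n}0.png",viewer.get_image(n)[:,:,::-1]); print(n,viewer.get_calibration(n))
print(manip.current_clock(),manip.current_tcp_rot(),manip.grip_depth)
E
```

```text
pics
scene {'vfov': 45.29116421916507, 'cx': 328.4845866380284, 'cy': 241.08255927109676, 'eye': array([-0.29061588,  0.71816128,  0.98615756]), 'attitude': array([-0.33485749,  0.84342514, -0.3894586 ,  0.15756424])}
top {'vfov': 45.754035698960294, 'cx': 314.678251300287, 'cy': 247.40739075763452, 'eye': array([ 0.16154546, -0.02914046,  1.38201552]), 'attitude': array([-0.69289171,  0.7117724 , -0.08475305,  0.07808999])}
0.1 [ 9.85855021e-01  1.67598000e-01 -1.25325523e-04 -8.79019933e-04] 0.0188
```

View pics/scene0.png

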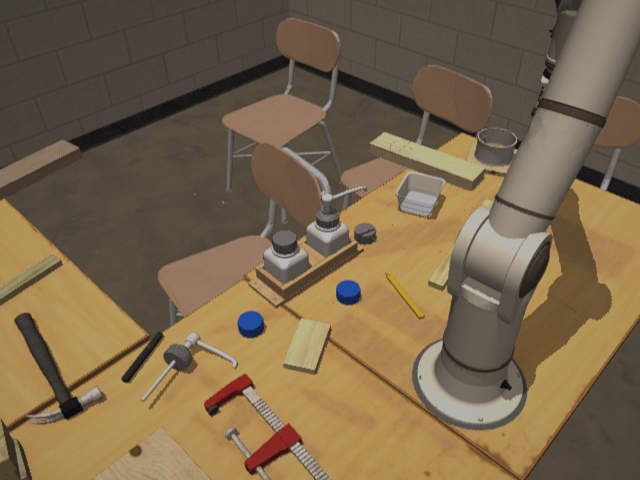

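View pics/top0.png

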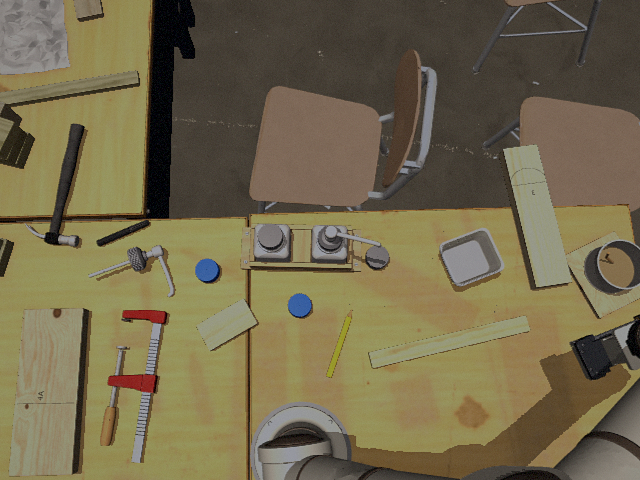

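The closed jar is the left one (cap at about top-view pixel (270,237)). The pump is on the right jar (330,237), with its spout pointing right, away from the closed jar and over the old cap (377,257). I'll measure the cap from enlarged crops.

```bash
python3 - <<'E'
import cv2,numpy as np
a=cv2.imread("pics/top0.png")[210:290,230:400]; b=cv2.imread("pics/scene0.png")[180:300,240:400]
a=cv2.resize(a,None,fx=4.6,fy=4.6,interpolation=cv2.INTER_CUBIC); cv2.imwrite("pics/ct.png",a)
b=cv2.resize(b,None,fx=4.6,fy=4.6,interpolation=cv2.INTER_CUBIC); cv2.imwrite("pics/cs.png",b)
E
```

```text
(no output)
```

View pics/ct.png

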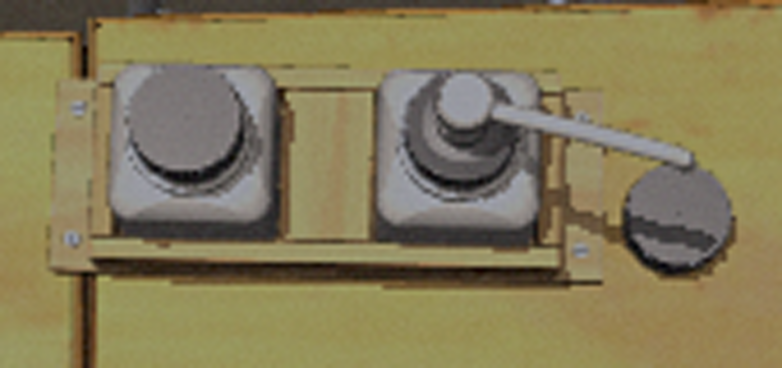

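View pics/cs.png

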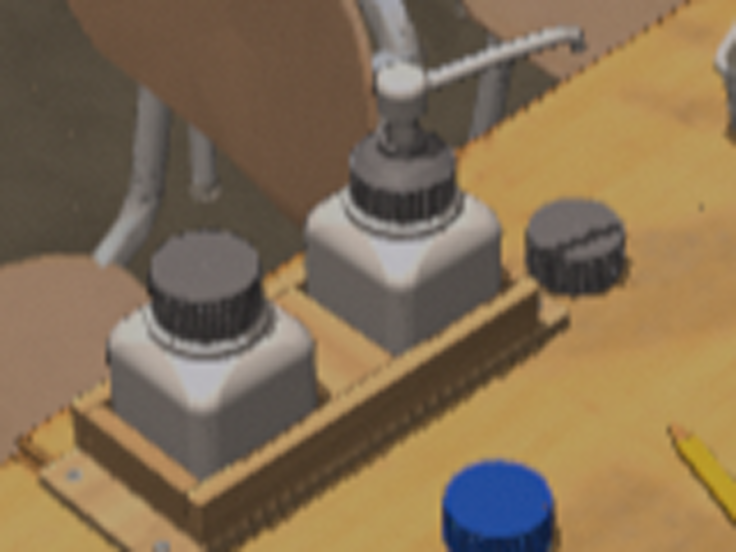

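Both crops show the cap's top disc: top view about (270.5,236), scene about (285,238). The spout points right and slightly to the front, clear of the closed jar. Now I'll fit circles on the plane z = 0.139.

```bash
cat > meas.py <<'E'
import cv2,numpy as np
from scipy.spatial.transform import Rotation as R
from scipy.optimize import least_squares
from bench import viewer
def ray(n,px,z):
    c=viewer.get_calibration(n); f=240/np.tan(np.radians(c["vfov"]/2)); px=np.atleast_2d(px).astype(float)
    d=np.c_[(px[:,0]-c["cx"])/f,(px[:,1]-c["cy"])/f,np.ones(len(px))]
    d=R.from_quat(c["attitude"]).apply(d); e=np.asarray(c["eye"])
    return e+d*((z-e[2])/d[:,2])[:,None]
def disc(img,seed,n,z,lo=14,verbose=True):
    hsv=cv2.cvtColor(img,cv2.COLOR_RGB2HSV).astype(int); s=hsv[seed[1]-2:seed[1]+3,seed[0]-2:seed[0]+3].reshape(-1,3).mean(0)
    m=((abs(hsv[...,2]-s[2])<22)&(hsv[...,1]<60)).astype(np.uint8)
    w=np.zeros_like(m); cv2.circle(w,seed,20,1,-1); m=cv2.morphologyEx(m*w,cv2.MORPH_OPEN,np.ones((3,3),np.uint8))
    _,l=cv2.connectedComponents(m); m=(l==l[seed[1],seed[0]]).astype(np.uint8)
    c=cv2.convexHull(max(cv2.findContours(m,0,cv2.CHAIN_APPROX_NONE)[0],key=cv2.contourArea))[:,0]
    p=ray(n,c,z)[:,:2]
    r=least_squares(lambda q:np.hypot(*(p-q[:2]).T)-q[2],[*p.mean(0),.027],loss="soft_l1",f_scale=.001).x
    if verbose: print(n,"hsv",s.round(),"box",cv2.boundingRect(c),"xy r",r.round(4),"centroid",ray(n,np.mean(np.argwhere(m)[:,::-1],0),z)[0].round(4))
    return r
E
python3 - <<'E'
from meas import *
from bench import manip
for n,s in (("top",(270,236)),("scene",(284,238))):
    disc(cv2.cvtColor(cv2.imread(f"pics/{n}0.png"),4),s,n,.139)
T=lambda u,v:((u+.5)/4.6-.5+230,(v+.5)/4.6-.5+210)
print("pump head, spout tip",ray("top",[T(465,100)],.188),ray("top",[T(688,158)],.17))
print("rack board corners L: bolts",ray("top",[T(79,107),T(71,239),T(580,250)],.012))
E
```

```text
top hsv [ 69.  12. 125.] box (258, 224, 24, 23) xy r [0.4859 0.0561 0.0275] centroid [0.4854 0.0562 0.139 ]
scene hsv [  6.  21. 113.] box (273, 230, 23, 16) xy r [0.4832 0.0559 0.0269] centroid [0.4824 0.0566 0.139 ]
pump head, spout tip [[ 0.47686092 -0.08014802  0.188     ]] [[ 0.45026662 -0.18627681  0.17      ]]
rack board corners L: bolts [[ 0.52484241  0.12116251  0.012     ]
 [ 0.45203362  0.12545576  0.012     ]
 [ 0.43887897 -0.14630217  0.012     ]]
```

```bash
python3 - <<'E'
from meas import *
from bench import manip
manip.servo_line([.215,-.613,.36],vel=.25)
for y in range(-180,180,20):
    q=(R.from_euler("z",y,degrees=True)*R.from_euler("x",180,degrees=True)).as_quat()
    for z in(.33,.113):
        s=manip.solve_ik([.4847,.056,z],q)
        print(y,z,None if s is None else np.round(s,2))
print(manip.current_clock())
E
```

```text
-180 0.33 [ 0.93  0.28 -1.29  1.8   0.28  1.28  1.14]
-180 0.113 [ 0.67  0.57 -1.06  2.03  0.64  0.91  0.84]
-160 0.33 [ 0.93  0.28 -1.29  1.8   0.28  1.28  1.49]
-160 0.113 [ 0.81  0.76 -1.3   2.03  0.86  1.06  1.01]
-140 0.33 [ 0.93  0.28 -1.29  1.8   0.28  1.28  1.84]
-140 0.113 [ 0.81  0.76 -1.3   2.03  0.86  1.06  1.35]
-120 0.33 [ 0.93  0.28 -1.29  1.8   0.28  1.28  2.19]
-120 0.113 [ 0.81  0.76 -1.3   2.03  0.86  1.06  1.7 ]
-100 0.33 [ 0.93  0.28 -1.29  1.8   0.28  1.28  2.54]
-100 0.113 [-1.16  0.9   1.42  2.09 -1.02  1.15 -2.56]
-80 0.33 None
-80 0.113 [-0.98  0.55  1.03  2.08 -0.63  0.86 -2.55]
-60 0.33 [-1.36  0.24  1.39  1.85 -0.25  1.25 -2.51]
-60 0.113 [-0.65  0.39  0.57  2.07 -0.3   0.76 -2.51]
-40 0.33 [-0.6   0.08  0.46  1.84 -0.04  1.23 -2.4 ]
-40 0.113 [-0.56  0.37  0.46  2.07 -0.24  0.75 -2.22]
-20 0.33 [ 1.02  0.43 -1.5   1.79  0.44  1.34 -2.5 ]
-20 0.113 [ 0.55  0.49 -0.87  2.04  0.5   0.84 -2.53]
0 0.33 [ 1.02  0.43 -1.5   1.79  0.44  1.34 -2.15]
0 0.113 [ 0.61  0.53 -0.97  2.03  0.57  0.87 -2.24]
20 0.33 [ 0.23  0.1  -0.43  1.81  0.05  1.23 -1.44]
20 0.113 [ 0.71  0.61 -1.12  2.03  0.69  0.94 -2.  ]
40 0.33 [ 0.62  0.15 -0.87  1.8   0.12  1.24 -1.16]
40 0.113 [ 0.76  0.67 -1.2   2.03  0.77  0.99 -1.71]
60 0.33 [ 0.8   0.2  -1.09  1.8   0.19  1.25 -0.86]
60 0.113 [ 0.76  0.67 -1.19  2.03  0.76  0.99 -1.36]
80 0.33 [ 0.8   0.2  -1.09  1.8   0.19  1.25 -0.52]
80 0.113 [ 0.75  0.66 -1.18  2.03  0.75  0.98 -1.  ]
100 0.33 [ 0.8   0.2  -1.09  1.8   0.19  1.25 -0.17]
100 0.113 [ 0.74  0.64 -1.16  2.03  0.73  0.97 -0.64]
120 0.33 [ 1.    0.36 -1.43  1.79  0.37  1.31  0.  ]
120 0.113 [ 0.72  0.62 -1.13  2.03  0.71  0.95 -0.26]
140 0.33 [ 0.8   0.2  -1.09  1.8   0.19  1.25  0.53]
140 0.113 [ 0.69  0.59 -1.09  2.03  0.67  0.92  0.12]
160 0.33 [ 0.93  0.28 -1.29  1.8   0.28  1.28  0.79]
160 0.113 [ 0.67  0.57 -1.06  2.03  0.64  0.91  0.49]
0.7833
```

```bash
python3 - <<'E'
from meas import *
from bench import manip,effector
q=(R.from_euler("z",120,degrees=True)*R.from_euler("x",180,degrees=True)).as_quat()
manip.move_pose([.4847,.056,.30],q)
print(manip.current_tool_pos(),manip.current_q().round(2))
manip.servo_line([.4847,.056,.19],vel=.15)
print(manip.current_q().round(2),manip.current_clock(),manip.current_force())
for n in ("scene","top"): cv2.imwrite(f"pics/{n}1.png",viewer.get_image(n)[:,:,::-1])
b=cv2.imread("pics/scene1.png")[130:330,200:440]; cv2.imwrite("pics/cs1.png",cv2.resize(b,None,fx=3,fy=3))
E
```

```text
[0.4850581  0.05493087 0.29984984] [ 1.    0.49 -1.5   1.84  0.5   1.3  -0.12]
[ 0.86  0.58 -1.34  1.97  0.64  1.11 -0.22] 4.2333 [-0.29307688  0.50928432 -0.5891183 ]
```

View pics/cs1.png

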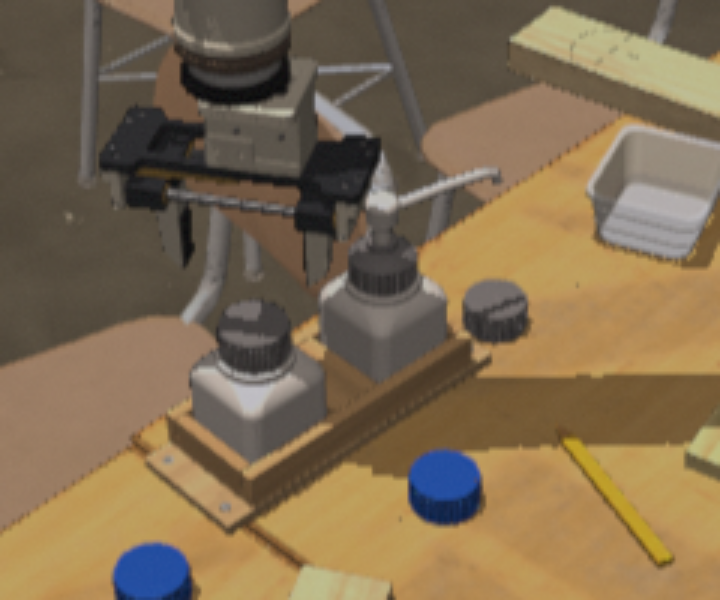

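The open fingers straddle the cap: the midpoint at crop (245,250) lies over the cap at (255,330), and the body is clear of the pump. I'll descend, grip and feel the thread.

```bash
python3 - <<'E'
from meas import *
from bench import manip,effector
P=lambda t:print(t,manip.current_wrist_torque().round(3),manip.current_force().round(2),"j7",round(manip.current_q()[6],4),"gap",round(manip.current_finger_gap(),4),round(manip.current_clock(),2))
manip.servo_line([.4847,.056,.115],vel=.1)
P("down"); effector.close(f_grip=25); manip.sleep(.2); P("grip")
print(manip.current_tool_pos(),manip.current_gripper_force())
q0=manip.current_q()
for d in (2,4,6,8,10,12):
    q=q0.copy(); q[6]+=np.radians(d); manip.movej(q); manip.sleep(.15); P(f"ccw {d}")
    if abs(manip.current_wrist_torque()[2])>.5: break
np.save("q0.npy",q0)
E
```

```text
down [ 0.001 -0.152  0.004] [ 0.34 -0.48 -0.47] j7 -0.3123 gap 0.0922 5.23
grip [-0.088 -0.056  0.029] [-0.66 -0.63  1.27] j7 -0.3124 gap 0.0561 6.09
[0.4847554  0.05594096 0.115084  ] 25.000224374234676
ccw 2 [ 0.026 -0.166 -0.025] [-0.67 -0.9   1.2 ] j7 -0.2781 gap 0.0564 6.49
ccw 4 [ 0.09  -0.198  0.007] [-0.43  0.03  0.69] j7 -0.2433 gap 0.0559 6.89
ccw 6 [ 0.053 -0.172  0.039] [-0.71 -0.63  0.87] j7 -0.2084 gap 0.0558 7.29
ccw 8 [ 0.03  -0.162 -0.008] [-0.06 -0.28  1.83] j7 -0.1735 gap 0.0559 7.69
ccw 10 [ 0.044 -0.141 -0.037] [0.29 0.07 2.04] j7 -0.1386 gap 0.0561 8.09
ccw 12 [-0.044 -0.156 -0.024] [-0.7  -0.48  1.5 ] j7 -0.1037 gap 0.056 8.49
```

Counter-clockwise turns freely well past 5° with no torque, so this is a right-hand thread. Continue to 95°, then test the lift gently.

```bash
python3 - <<'E'
from meas import *
from bench import manip,effector
P=lambda t:print(t,manip.current_wrist_torque().round(3),manip.current_force().round(2),"j7",round(manip.current_q()[6],4),"gap",round(manip.current_finger_gap(),4),round(manip.current_clock(),2))
q0=np.load("q0.npy")
for d in (30,50,70,85,100):
    q=q0.copy(); q[6]+=np.radians(d); manip.movej(q); manip.sleep(.1); P(d)
    if abs(manip.current_wrist_torque()[2])>.4: raise SystemExit("stopped")
p=manip.current_tool_pos()
manip.servo_line(p+[0,0,.004],vel=.02); manip.sleep(.1); P("lift4")
if abs(manip.current_force()[2])<8:
    manip.servo_line(p+[0,0,.03],vel=.05); P("lift30")
    manip.servo_line([.4847,.056,.255],vel=.1); manip.sleep(.5); P("up")
for n in ("scene","top"): cv2.imwrite(f"pics/{n}2.png",viewer.get_image(n)[:,:,::-1])
b=cv2.imread("pics/scene2.png")[100:300,200:440]; cv2.imwrite("pics/cs2.png",cv2.resize(b,None,fx=3,fy=3))
E
```

```text
30 [ 0.041 -0.128 -0.029] [-0.91 -0.2   1.99] j7 0.2079 gap 0.0561 8.99
50 [ 0.065 -0.215 -0.015] [0.96 0.23 1.61] j7 0.5566 gap 0.0561 9.52
70 [ 0.141 -0.132 -0.007] [0.82 0.29 0.72] j7 0.9056 gap 0.0561 10.04
85 [ 0.156 -0.108 -0.05 ] [ 0.27 -0.04  1.09] j7 1.1669 gap 0.0561 10.5
100 [ 0.185 -0.106  0.013] [0.58 0.37 1.9 ] j7 1.4287 gap 0.0562 10.96
lift4 [ 0.099 -0.134 -0.001] [ 0.44 -0.02 -0.65] j7 1.4376 gap 0.056 11.41
lift30 [ 0.124 -0.056  0.011] [-0.22  0.17 -0.4 ] j7 1.4705 gap 0.056 12.07
up [ 0.18  -0.084 -0.019] [-0.65 -0.29 -0.26] j7 1.5935 gap 0.0564 13.82
```

View pics/cs2.png

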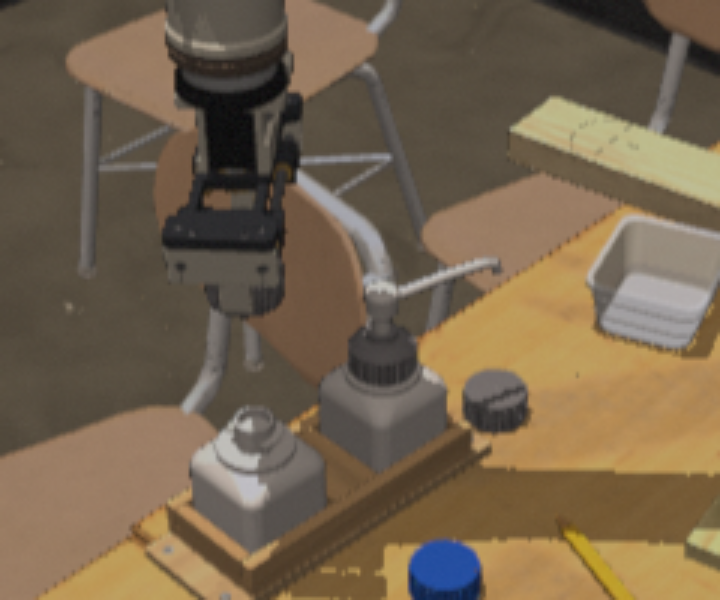

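The cap is off and held level in the gripper at crop (245,295). The open neck shows below it at (255,430), and the pump, spout and old cap have not moved.

```bash
python3 - <<'E'
from bench import manip
print(manip.current_tool_pos(),abs(manip.current_joint_velocities()).max(),manip.current_clock())
print(manip.hand_in())
E
```

```text
[0.48473379 0.05600027 0.25500861] 0.0016213685208049924 13.925
the job is handed in; nothing more can be done
None
```

The cap is off the left jar: it loosened counter-clockwise, so that jar has a right-hand thread. It is held upright and still about 140 mm above its seat; the spout already pointed away from the closed jar, so I left it, and the job was handed in at 13.9 s.

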